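Set the running clearance of a roller spindle

TASK

Lift the roller spindle up off its two-prong hook and stand its square foot fully home in the bench socket. Then run its brass knurled nut down clockwise until it bottoms on the collar, and after that back it off a quarter turn for running clearance. Finish while still gripping the nut, holding it steady there so that it can be locked, and leave the other things on the table where they are.

Things in the scene. Friction and masses are not known exactly. Their poses are not given: they have to be found in the camera images.
- spindle: Roller spindle, upright, 0.45 to 0.85 kg with nut. Origin: centre of the foot's underside; z up its axis, x and y square to the foot. Upward from there: steel foot 36 mm square, 0-30 mm (lowest 12 mm tapers to 30); red barrel 36 mm across to 85 mm; aluminium collar 72 mm across, 85-93 mm; threaded stud 18 mm across to 135 mm. Starts hung by its collar on the prongs, foot 50 mm above the table.
- nut: Knurled brass nut, 46 mm across, 32 mm tall, already started on the spindle's stud and captive on it. Origin: centre of its underside, on the spindle axis: on the collar's top (93 mm up the spindle) when bottomed, rising 4 mm per turn of unscrewing. A red index line on its top runs from the axis along its +x. Light friction (0.05 N m); it stays where left. The spindle can be carried by it.
- nut_mid (a point): Middle of the nut, on its axis, 16 mm above its underside: pinch its sides here from above, fingertips a few mm above the collar.
- nut_turn (a joint): Angle of the nut on the spindle's thread, rad: 0 = bottomed hard on the collar; grows as it is unscrewed (anticlockwise from above). Right-hand thread: clockwise from above runs it down. Starts at 2.0 to 3.2.
- hook_stand: Blue fixed stand with a two-prong hook. Origin: centre of its underside, beneath the hanging spindle's axis. Two steel prongs 8 mm thick along its x at y = +-30 mm (52 mm clear between), tops 135 mm above the table; upturned ends at x = -41 mm, tops 143 mm. Upright at x = 56 to 72 mm, 138 mm high. The spindle's foot starts within 10 degrees of square to the prongs and fits straight up between them.
- socket: Dark steel socket block fixed to the table, 100 x 100 mm, 40 mm high, low bolted feet out to x = +-80 mm. In its top a square hole 37.6 mm wide, 3 mm chamfer at the mouth, 25 mm deep, sides along the block's x and y; it takes the spindle's foot in any of four quarter turns and lets it turn about 2.5 degrees either way. Origin: centre of its underside.
- socket_floor (a point): Centre of the floor of the square hole, 15 mm above the table; the spindle's origin is here when fully seated.
- spare_nut: a loose plain aluminium knurled nut, 40 mm across, 20 mm tall; not for use. Bystander: leave it where it is. Origin: its underside.
- washer: a loose flat steel washer, 44 mm across, 5 mm thick. Bystander: leave it where it is. Origin: its underside.
- wrench: a loose steel wrench lying flat. Bystander: leave it where it is. Origin: its underside.
- grease_tin: a green-banded tin, 70 mm across, 70 mm tall. Bystander: leave it where it is. Origin: its underside.
- angle_offcut: a 160 mm long offcut of dark steel angle, 50 mm high. Bystander: leave it where it is. Origin: its underside.
- g_clamp: a green G-clamp lying flat, about 130 by 220 mm. Bystander: leave it where it is. Origin: its underside.
- hammer: a hammer lying flat. Bystander: leave it where it is. Origin: its underside.
Things that resemble listed ones, but are neither listed nor needed, are in the scene too. What is meant by the spindle is not orange, and is the smaller of those in its own colour.

How it is judged:
By the outcome, as a careful person would: the job done as asked, in the order asked, and still so for the second after the job is handed in, while the arm keeps its last pose, push and grip.
It also fails if it takes over 51 s, if anything falls off the work surface, if the arm or the gripper's body presses on something with over 40 N, if the wrist force passes 120 N, or if a joint passes its speed limit or range.

ROBOT

A 6-joint arm with a two-finger parallel gripper is mounted at the origin on the work surface. World frame = base frame: x ahead of the robot, y to its left, z up, the work surface at z = 0. Lengths are in mm, angles in degrees, forces in N, time in s.
With the tool pointing down it reaches from about 350 to 850 mm from the base axis. Payload 8.1 kg.
Tool frame: the origin (TCP) lies midway between the tips of the shut fingers; the grasp point (between the pads) lies 19 mm behind it; x points along the fingers, z is the direction in which the jaws open and shut, and the axes are right-handed (so a half turn about x gives the same grasp; the last joint's range is limited). The gripper opens to 85 mm and grips with 20 to 120 N. Pads are 22 mm wide; open, the fingers measure 114 mm over their backs; the gripper's body (76 mm by 85 mm) begins 54 mm behind the grasp point. The pads swing forward as they close: fully open they stand 13 mm farther back than shut.
Start: joints at [68.044, 7.471, 85.268, -0, 87.261, -4.893], TCP at [176.029, 573.602, 231.292] pointing down, gripper open.
Joint ranges: [-169.43, 169.43], [-51.17, 129.36], [1.28, 143.12], [-76.62, 256.62], [0, 156.53], [-152.29, 152.29]. Speed limits (degrees/s): [136.94, 136.94, 159.86, 180, 180, 180].

INTERFACE

Orientations are given as [roll, pitch, yaw] about the fixed x, y, z axes, in that order (R = Rz(yaw) Ry(pitch) Rx(roll)).
In Python, from bench import r gives the robot as it stands. The module is installed in compiled form; this text tells all that it offers.
- The arm moves only by the tool servo_tool, never from a script. Its argument "commands" is a list that holds one entry, the list of rows, each a list of 7 numbers: the closure in counts, from 0 (fully open) to 255 (shut), then the shift along the tool's x, y, z in cm, then the turn, a rotation vector about the tool's x, y, z in degrees. A call has 1 to 8 rows; each row is the pose to reach, as a shift and turn from the pose commanded when the call began, along the tool's axes at that moment; what a row does not reach only later rows make up. A row lasts 1/10 s, in which the tool goes at most 50 mm and 8.59 degrees, less where a joint would pass 70% of its speed; a pose out of reach is approached as far as the arm can. A call with a gripper value outside its range is refused whole. The fingers move at their own pace and stop on an object; "force" is the grip in N (left out, the last holds). Time passes only in rows, so rows that repeat a pose let the fingers close. It gives the time, the measured TCP pose, the force and the opening at its end, in the units of the state.
- r.sense(): the state, without advancing time (a new reading comes with each control period).
- r.snapshot(name): name is "scene" or "side" or "wrist"; returns (picture, depth): 480x640x3 uint8, red, green, blue; 480x640 float32, mm along the optical axis (not along the pixel's ray), 0 where there is no reading.
- r.calibration(name): a dict with "fx", "fy", "cx", "cy" (pixels), "pose" (4x4, takes a point from camera to world coordinates). Camera axes: x right, y down, z forward; pixel columns grow to the right and rows downward; lengths in mm; the calibration is good to about 2 mm. A picture is of the moment at which its call begins: read the wrist's pose just before it. calibration takes no time and is no camera call; for the wrist camera it gives the pose at the moment of the call.
- r.hand_in(): hands the job in, once; it reports no verdict.
The state is a dict: "time": time; "joint_pos": joint angles; "qd": joint speeds; "joint_efforts": joint torques, N m; "tool_pos": TCP position; "tcp_rot": TCP orientation; "ft_force": force on the tool from outside, world axes, zero at the start; "wrist_torque": the same for the moment, N m; "finger_gap": finger opening in mm.
Only numpy, scipy, OpenCV 4.12 (cv2) and the standard library are available. Lean on these libraries where they do the work, as an engineer would, in place of code of your own. Each camera call takes 0.05 s, during which the arm holds its last target.

## Working session

There is one attempt and no reset: what is moved stays moved. The work goes in short steps, Python scripts to look and compute and a tool call to move; the robot and the scene stay as the last step left them, time stands still between calls to the robot, and variables do not carry over. Pictures are saved under pics/ and viewed, and the job is handed in when it is done.

Besides the shell and the picture viewer there is one more tool, called after "Emit:" as name(argument=value, ...), one argument or row to a line, values as JSON. servo_tool: Moves the arm, as the interface text tells. Its arguments: {"type":"object","properties":{"commands":{"type":"array","items":{"type":"array","items":{"type":"array","items":{"type":"number"}}}},"force":{"type":"number"}},"required":["commands"]}

```bash
mkdir -p pics; cat > h.py <<'E'
import numpy as np, cv2
from bench import r
def snap(name,fn):
    p,d=r.snapshot(name); c=r.calibration(name)
    cv2.imwrite('pics/'+fn+'.png',p[:,:,::-1]); np.savez('pics/'+fn+'.npz',p=p,d=d,K=[c['fx'],c['fy'],c['cx'],c['cy']],T=c['pose'])
    return p,d,c
def load(fn):
    z=np.load('pics/'+fn+'.npz'); return z['p'],z['d'],z['K'],np.array(z['T'])
def ray(K,T,u,v,z):
    d=T[:3,:3]@np.array([(u-K[2])/K[0],(v-K[3])/K[1],1.]); o=T[:3,3]
    return o+d*(z-o[2])/d[2]
def proj(K,T,P):
    q=T[:3,:3].T@(np.array(P)-T[:3,3]); return K[0]*q[0]/q[2]+K[2],K[1]*q[1]/q[2]+K[3]
def cloud(p,d,K,T):
    v,u=np.mgrid[0:480,0:640]; X=np.stack([(u-K[2])/K[0]*d,(v-K[3])/K[1]*d,d],-1)
    return X@T[:3,:3].T+T[:3,3]
E
python3 - <<'E'
from h import *
for n in('scene','side','wrist'):
    p,d,c=snap(n,n+'0'); print(n,c['pose'][:3].round(3).tolist(),c['fx'],c['cx'],c['cy'])
print(r.sense())
E
```

```text
scene [[0.864, 0.334, -0.377, 1012.503], [0.504, -0.593, 0.628, -811.94], [-0.014, -0.732, -0.681, 1004.555]] 459.4568186622657 309.03337659271233 239.02459807548416
side [[0.7, -0.521, 0.489, 14.177], [-0.714, -0.527, 0.46, -457.015], [0.018, -0.671, -0.741, 864.165]] 463.7975203853791 322.17094376004087 241.37197709848053
wrist [[0.292, 0.918, 0.267, 108.451], [0.956, -0.28, -0.083, 594.451], [-0.002, 0.279, -0.96, 373.817]] 389.1168342120238 321.7407659954757 235.99157585114477
{'time': 0.15, 'joint_pos': array([ 6.80435842e+01,  7.50611107e+00,  8.53167210e+01, -5.16022851e-04,
        8.72606013e+01, -4.89187834e+00]), 'qd': array([ 0.08357989, -0.06726546, -0.22043786,  0.00889885,  0.02978802,
       -0.01558511]), 'joint_efforts': array([ 7.13829177e-04, -5.70069945e+01, -5.01153624e+01, -1.95925350e-04,
        9.77286865e-03, -5.07730647e-06]), 'tool_pos': array([175.877696  , 573.19355052, 230.45856661]), 'tcp_rot': array([ 175.46205321,   89.91656507, -111.60245919]), 'ft_force': array([-0.48350429,  0.84478179,  0.24501887]), 'wrist_torque': array([-0.0234748 ,  0.05070812, -0.00376638]), 'finger_gap': 85.45031909689881}
```

View pics/scene0.png

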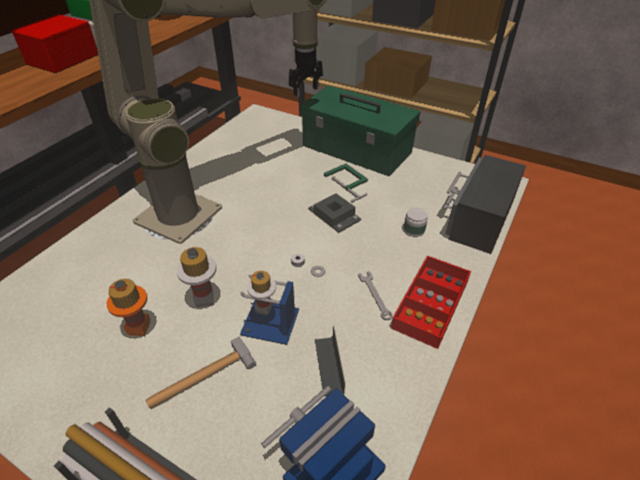

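View pics/side0.png

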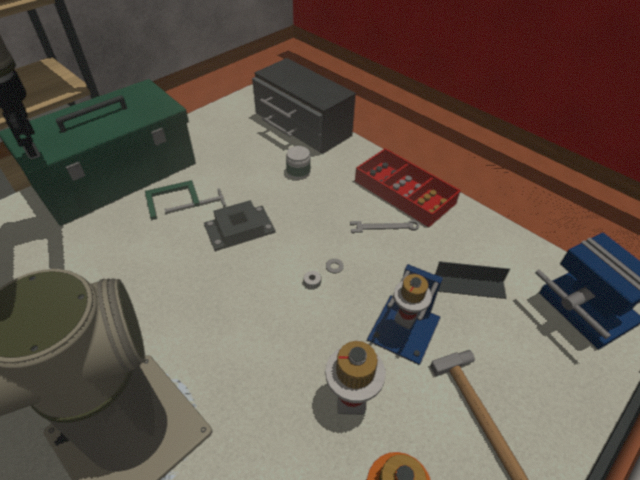

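View pics/wrist0.png

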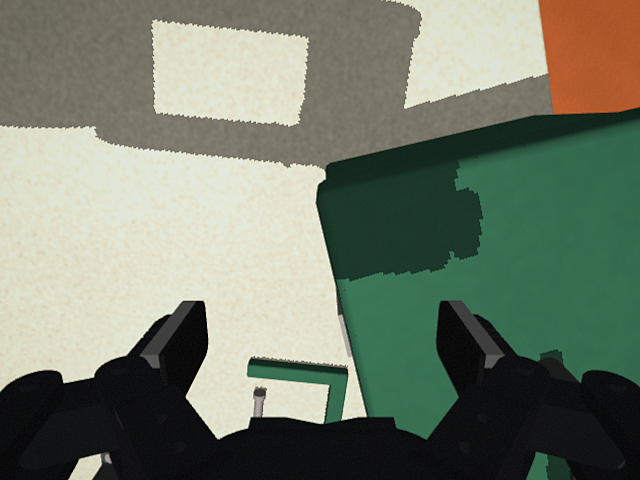

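Candidates: orange one (scene 127,300), large red one standing free (scene 197,270 / side 356,370), and small red one on the blue hook (scene 262,290 / side 413,295). The last fits: it is not orange, it is the smaller of the two reds, and it hangs on the hook. I'll check it in an enlarged crop.

```bash
python3 - <<'E'
from h import *
p,d,K,T=load('side0'); a=cv2.resize(p[255:375,350:470],(480,480),interpolation=cv2.INTER_CUBIC)
p2,d2,K2,T2=load('scene0'); b=cv2.resize(p2[255:345,225:315],(300,300),interpolation=cv2.INTER_CUBIC)
o=np.zeros((480,790,3),np.uint8);o[:,:480]=a;o[:300,485:785]=b
cv2.imwrite('pics/crop1.png',o[:,:,::-1])
for n,(p,d,K,T) in (('side',(p,d,K,T)),('scene',(p2,d2,K2,T2))):
    C=cloud(p,d,K,T)
    hsv=cv2.cvtColor(p,cv2.COLOR_RGB2HSV)
    m=((hsv[...,0]>10)&(hsv[...,0]<28)&(hsv[...,1]>110)&(d>0)&(C[...,2]>80)&(C[...,2]<400)).astype(np.uint8)
    k,l,s,ce=cv2.connectedComponentsWithStats(m)
    for i in range(1,k):
        if s[i,4]>60:
            P=C[l==i]; print(n,s[i],ce[i].round(1),np.median(P,0).round(),P.min(0).round(),P.max(0).round())
    # dark socket, toolbox
for nm,(u,v) in dict(tb=(100,125),tb2=(80,100),sock=(238,216),vise=(610,260),drawer=(305,80),tin=(298,155),bigred=(357,352)).items():
    p,d,K,T=load('side0'); print(nm,cloud(p,d,K,T)[v,u].round())
E
```

```text
side [403 274  25  28 407] [414.6 288.1] [ 506. -232.  176.] [ 492. -248.  127.] [ 564. -187.  184.]
side [ 337  341   40   47 1061] [357.1 365.2] [ 313. -262.  178.] [ 291. -284.  138.] [ 355. -219.  194.]
side [ 367  452   63   28 1093] [395.8 466.9] [ 247. -394.  168.] [ 212. -439.  122.] [ 286. -366.  184.]
scene [47  0 18 13 79] [55.7  5.8] [-1463.   770.   272.] [-1481.   714.   247.] [-1449.   822.   310.]
scene [ 318    0  187   50 4145] [442.7  22.4] [ 422. 1607.  203.] [-367. 1520.  151.] [ 633. 1866.  359.]
scene [ 148   15   83   40 1657] [177.8  29.3] [-929. 1118.  139.] [-1212.   828.    89.] [-873. 1487.  149.]
scene [503  21  12  19  97] [508.3  28. ] [ 649. 1833.  175.] [ 617. 1519.  168.] [ 674. 1947.  303.]
scene [   0   48  102   80 4221] [39.1 84.6] [-974.  283.  140.] [-1500.   -16.    90.] [-877.  623.  151.]
scene [181 247  27  29 507] [194.5 262.7] [ 343. -263.  175.] [ 295. -284.  137.] [ 363. -218.  194.]
scene [251 271  19  21 263] [260.5 281.6] [ 528. -235.  175.] [ 475. -249.  137.] [ 543. -202.  183.]
scene [107 279  39  38 960] [125.6 298.8] [ 259. -426.  141.] [ 197. -461.  116.] [ 289. -366.  184.]
scene [  66  425   85   55 1286] [104.2 454.4] [ 476. -701.  103.] [ 371. -713.   91.] [ 583. -688.  109.]
tb [347. 636. 185.]
tb2 [ 771. 2204. -597.]
sock [477. 276.  26.]
vise [ 850. -461.  164.]
drawer [923. 489. 148.]
tin [721. 309.  71.]
bigred [ 325. -248.  195.]
```

View pics/crop1.png

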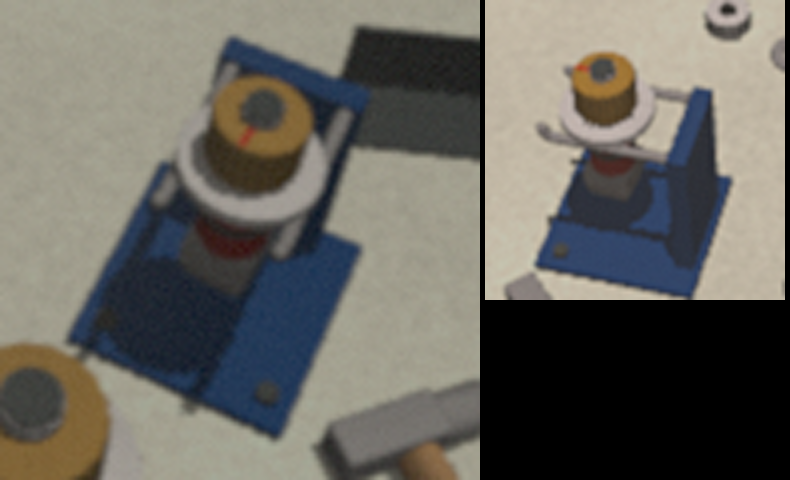

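Confirmed: the red-barrel spindle with a brass nut hangs by its collar on the blue two-prong stand (side crop 260,150). Next I'll put the wrist camera above the socket, which is on the way.

```bash
cat >> h.py <<'E'
from scipy.spatial.transform import Rotation as Ro
def toolR(s): return Ro.from_euler('xyz',s['tcp_rot'],degrees=True)
def down(yaw):  # tool x down, jaw axis z along world heading yaw
    x=np.array([0,0,-1.]); a=np.radians(yaw); z=np.array([np.cos(a),np.sin(a),0]); y=np.cross(z,x)
    return Ro.from_matrix(np.stack([x,y,z],1))
def plan(P,yaw,P0=None,R0=None):
    s=r.sense(); R0=toolR(s) if R0 is None else R0; P0=s['tool_pos'] if P0 is None else np.array(P0)
    sh=R0.inv().apply(np.array(P)-P0)/10; rv=(R0.inv()*down(yaw)).as_rotvec(degrees=True)
    print('shift cm',sh.round(3),'rot',rv.round(2)); return sh,rv
def jawyaw(s):
    z=toolR(s).as_matrix()[:,2]; return np.degrees(np.arctan2(z[1],z[0]))
E
python3 - <<'E'
from h import *
s=r.sense(); print(toolR(s).as_matrix().round(3),jawyaw(s))
p,d,K,T=load('side0');C=cloud(p,d,K,T)
# socket top
m=(abs(C[...,2]-40)<4)&(abs(C[...,0]-480)<90)&(abs(C[...,1]-270)<90); print(np.median(C[m],0),m.sum())
Tc=T; p,d,K,T=load('wrist0')
R=toolR(s); print('cam in tool', R.inv().apply(T[:3,3]-s['tool_pos']).round(1), (R.as_matrix().T@T[:3,:3]).round(3))
plan([400,250,300],jawyaw(s))
E
```

```text
[[-0.001 -0.956  0.293]
 [-0.001  0.293  0.956]
 [-1.     0.    -0.001]] 72.93549239112319
[463.73850592 256.53702035  40.10387133] 1018
cam in tool [-143.4   70.7    0.3] [[ 0.    -0.279  0.96 ]
 [ 0.001 -0.96  -0.279]
 [ 1.     0.001  0.   ]]
shift cm [ -6.922 -30.909 -24.33 ] rot [-0.   -0.08 -0.01]
```

```bash
python3 - <<'E'
from h import *
plan([440,260,240],72.93)
E
```

```text
shift cm [ -0.926 -34.44  -22.191] rot [ 0.01 -0.08 -0.01]
```

Emit:
servo_tool(
  commands=[
    [[0,-0.9,-34.4,-22.2,0,0,0],[0,-0.9,-34.4,-22.2,0,0,0],[0,-0.9,-34.4,-22.2,0,0,0],[0,-0.9,-34.4,-22.2,0,0,0],[0,-0.9,-34.4,-22.2,0,0,0],[0,-0.9,-34.4,-22.2,0,0,0],[0,-0.9,-34.4,-22.2,0,0,0],[0,-0.9,-34.4,-22.2,0,0,0]],
  ],
)

```text
time: 0.95
tool_pos: [434.4, 265.9, 240.0]
tcp_rot: [-37.6, 90.0, 35.4]
ft_force: [0.8, 0.4, 0.2]
finger_gap: 85.2
```

Emit:
servo_tool(
  commands=[
    [[0,0,0,0,0,0,0],[0,0,0,0,0,0,0],[0,0,0,0,0,0,0]],
  ],
)

```text
time: 1.25
tool_pos: [433.0, 268.3, 239.8]
tcp_rot: [95.1, 90.0, 168.1]
ft_force: [0.5, -0.1, 0.1]
finger_gap: 85.5
```

```bash
python3 - <<'E'
from h import *
s=r.sense(); print(s['tool_pos'],jawyaw(s),s['joint_pos'].round(1),abs(s['qd']).max())
snap('wrist','w1')
E
```

```text
[432.98127302 268.30203298 239.80619425] 72.96167964207237 [ 26.   -6.9  98.8   0.   88.1 -47. ] 1.3209567486655327
```

View pics/w1.png

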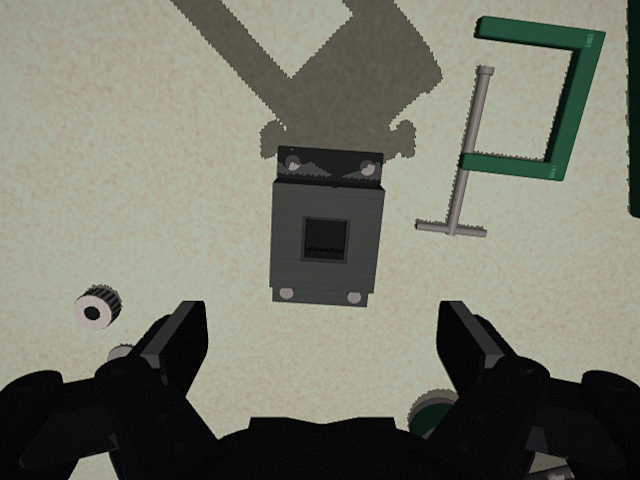

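Wrist view: socket block with its square hole centred near (325,240), the block's edges slightly rotated, the G-clamp at upper right and the spare nut at (97,305). Next I'll fit the hole.

```bash
python3 - <<'E'
from h import *
p,d,K,T=load('w1'); C=cloud(p,d,K,T)
m=(abs(C[...,2]-40)<3)&(d>0); m[:, :200]=0; m[:,450:]=0
m=m.astype(np.uint8)
k,l,s,ce=cv2.connectedComponentsWithStats(m); i=1+np.argmax(s[1:,4]); m=(l==i).astype(np.uint8)
print(s[i],np.median(C[m>0],0))
cs,h=cv2.findContours(m,cv2.RETR_CCOMP,cv2.CHAIN_APPROX_NONE)
for c,hh in zip(cs,h[0]):
    if len(c)<40: continue
    W=np.array([ray(K,T,u,v,40)[:2] for u,v in c[:,0]],np.float32)
    print('out' if hh[3]<0 else 'hole',len(c),cv2.minAreaRect(W), W.mean(0))
# grey dark hole
g=cv2.cvtColor(p,cv2.COLOR_RGB2GRAY); cr=cv2.resize(p[140:320,260:400],(700,900)[:2] if 0 else (560,720)); print(g[240,270:390].tolist()); print(g[190:300,325].tolist())
cv2.imwrite('pics/crop2.png',cv2.resize(p[200:280,285:365],(600,600),interpolation=cv2.INTER_NEAREST)[:,:,::-1])
E
```

```text
[ 269  181  116  112 9828] [460.63821044 262.81886541  40.54565054]
out 422 ((464.4161376953125, 262.10589599609375), (100.140869140625, 100.8572998046875), 69.13052368164062) [462.7484  262.43484]
hole 159 ((464.01953125, 262.1148376464844), (40.66939163208008, 39.61524963378906), 69.3192138671875) [463.46478 262.2888 ]
[137, 73, 57, 61, 63, 63, 63, 63, 64, 62, 63, 63, 66, 64, 65, 65, 65, 64, 64, 64, 65, 64, 63, 65, 64, 66, 64, 66, 65, 66, 66, 52, 46, 47, 40, 14, 15, 23, 22, 23, 21, 21, 25, 24, 25, 27, 23, 24, 23, 21, 26, 23, 26, 25, 22, 22, 24, 23, 24, 26, 23, 24, 24, 23, 21, 25, 24, 23, 23, 26, 25, 25, 24, 20, 12, 37, 49, 48, 52, 64, 65, 65, 64, 66, 65, 64, 66, 65, 65, 66, 65, 66, 65, 65, 66, 65, 65, 67, 66, 67, 66, 65, 64, 65, 62, 63, 64, 62, 54, 106, 171, 174, 172, 174, 175, 176, 173, 170, 172, 175]
[66, 68, 67, 65, 64, 64, 67, 66, 65, 66, 66, 66, 66, 68, 66, 67, 68, 68, 68, 66, 68, 67, 67, 66, 65, 68, 67, 60, 47, 44, 29, 22, 25, 22, 24, 26, 26, 26, 29, 23, 22, 23, 23, 26, 20, 23, 24, 28, 22, 23, 22, 23, 21, 22, 22, 24, 23, 26, 22, 10, 11, 13, 22, 20, 18, 20, 21, 14, 27, 45, 46, 46, 51, 64, 65, 66, 63, 64, 63, 64, 62, 61, 63, 65, 64, 64, 65, 66, 65, 64, 64, 65, 63, 61, 59, 65, 63, 62, 61, 61, 62, 65, 64, 65, 63, 62, 62, 63, 65, 65]
```

View pics/crop2.png

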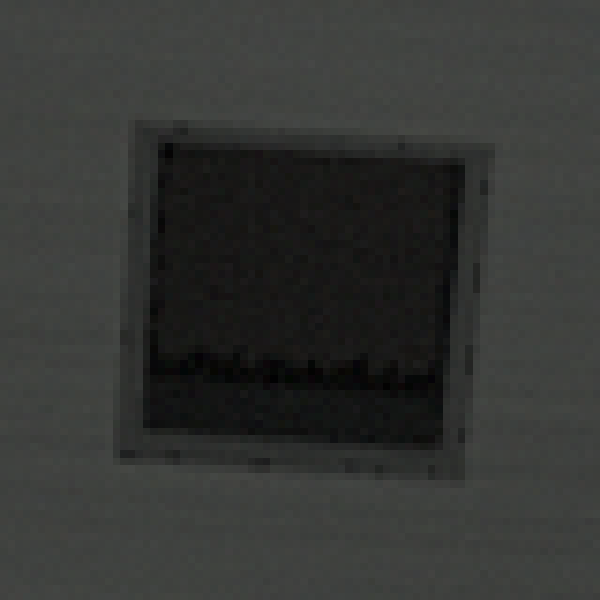

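```bash
python3 - <<'E'
from h import *
p,d,K,T=load('w1')
g=cv2.GaussianBlur(cv2.cvtColor(p,cv2.COLOR_RGB2GRAY),(3,3),0)
m=np.zeros_like(g); m[200:285,285:370]=(g[200:285,285:370]<56)
k,l,s,ce=cv2.connectedComponentsWithStats(m); i=1+np.argmax(s[1:,4]); print(s[i])
cs,_=cv2.findContours((l==i).astype(np.uint8),0,cv2.CHAIN_APPROX_NONE); c=max(cs,key=len)
W=np.array([ray(K,T,u,v,40)[:2] for u,v in c[:,0]],np.float32)
print(cv2.minAreaRect(W))
for z in (38,40): print(np.mean([ray(K,T,u,v,z)[:2] for u,v in ((303.2,216.3),(350.7,219.5),(346.7,264.0),(300.7,261.3))],0))
P=np.array([ray(K,T,u,v,40)[:2] for u,v in ((303.0,216.3),(350.7,219.3),(346.7,264.3),(300.7,261.3))])
for a,b in((0,1),(1,2),(2,3),(3,0)): e=P[b]-P[a]; print(np.linalg.norm(e),np.degrees(np.arctan2(e[1],e[0]))%90)
E
```

```text
[ 300  216   51   48 2136]
((465.29180908203125, 262.0823974609375), (43.89402389526367, 43.71088409423828), 69.22679138183594)
[466.50869748 262.2862689 ]
[465.92269371 262.44456633]
43.32749604352756 69.41049516805278
43.52189927727681 69.34633402748828
43.22241086994463 69.14427666742256
43.32108181729578 69.48563770039948
```

```bash
python3 - <<'E'
from h import *
plan([515,-220,265],90)
E
```

```text
shift cm [ -2.524 -22.13  -44.339] rot [-1.698e+01  1.000e-02 -3.000e-02]
```

Emit:
servo_tool(
  commands=[
    [[0,-2.5,-22.1,-44.3,-17,0,0],[0,-2.5,-22.1,-44.3,-17,0,0],[0,-2.5,-22.1,-44.3,-17,0,0],[0,-2.5,-22.1,-44.3,-17,0,0],[0,-2.5,-22.1,-44.3,-17,0,0],[0,-2.5,-22.1,-44.3,-17,0,0],[0,-2.5,-22.1,-44.3,-17,0,0],[0,-2.5,-22.1,-44.3,-17,0,0]],
  ],
)

```text
time: 2.1
tool_pos: [497.7, -115.1, 259.9]
tcp_rot: [-75.3, 90.0, 14.8]
ft_force: [0.6, 0.4, 0.7]
finger_gap: 85.8
```

```bash
python3 - <<'E'
from h import *
s=r.sense(); print(s['tool_pos'],jawyaw(s))
plan([515,-220,265],90)
E
```

```text
[ 497.70013363 -115.06268952  259.9120933 ] 90.10334067645532
shift cm [ -0.509  -1.711 -10.497] rot [0.1  0.01 0.03]
```

Emit:
servo_tool(
  commands=[
    [[0,-0.4,-1.4,-9.5,0,0,0],[0,-0.4,-1.4,-9.5,0,0,0],[0,-0.4,-1.4,-9.5,0,0,0],[0,-0.4,-1.4,-9.5,0,0,0],[0,-0.4,-1.4,-9.5,0,0,0]],
  ],
)

```text
time: 2.6
tool_pos: [511.6, -208.0, 263.5]
tcp_rot: [26.4, 90.0, 116.4]
ft_force: [-0.3, -0.5, -0.2]
finger_gap: 85.2
```

```bash
python3 - <<'E'
from h import *
s=r.sense(); print(s['tool_pos'],jawyaw(s),s['joint_pos'].round(1),abs(s['qd']).max())
snap('wrist','w2')
E
```

```text
[ 511.63106046 -208.02008097  263.4687809 ] 90.05773106980452 [ -27.5   -0.6   90.3    0.    90.3 -117.5] 0.7090252708761097
```

View pics/w2.png

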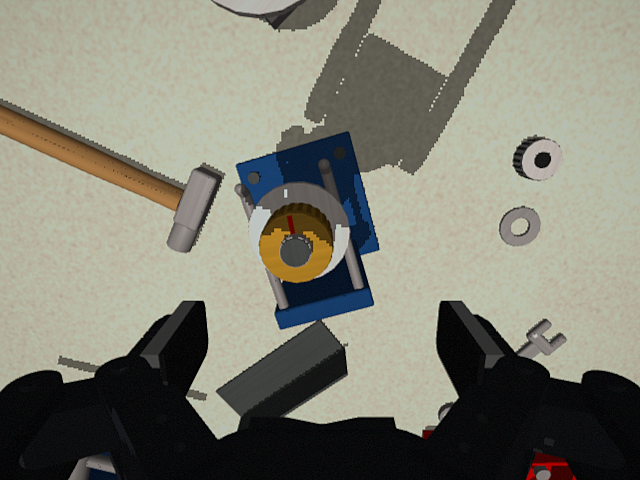

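Wrist view: nut centre near (297,250), stud top at (295,252), prongs running from about (325,165) to (357,290), upright at the bottom. Next I'll fit the axis, the prongs and the foot yaw.

```bash
python3 - <<'E'
from h import *
p,d,K,T=load('w2'); C=cloud(p,d,K,T)
sub=(slice(150,340),slice(220,390))
hsv=cv2.cvtColor(p,cv2.COLOR_RGB2HSV)
print('center z',C[252,295].round(1),C[268,275].round(1),C[275,300].round(1))
Cz=C[...,2]; 
def comp(m,u,v):
    k,l=cv2.connectedComponents(m.astype(np.uint8)); return l==l[v,u]
# nut top plane
zt=C[268,275,2]
m=comp((abs(Cz-zt)<3.5)&(d>0)&((np.mgrid[0:480,0:640][1]>230)&(np.mgrid[0:480,0:640][1]<360)),275,268)
cs,_=cv2.findContours(m.astype(np.uint8),0,1); c=max(cs,key=len)
for z in (176.5,):
    W=np.array([ray(K,T,u,v,z)[:2] for u,v in c[:,0]],np.float32); print('nut',cv2.fitEllipse(W),cv2.minEnclosingCircle(W))
m=comp((Cz>181)&(d>0)&(Cz<190),295,252); print(m.sum(), np.median(Cz[m]))
cs,_=cv2.findContours(m.astype(np.uint8),0,1); c=max(cs,key=len)
W=np.array([ray(K,T,u,v,185)[:2] for u,v in c[:,0]],np.float32); print('stud',cv2.minEnclosingCircle(W))
red=((hsv[...,0]<8)|(hsv[...,0]>172))&(hsv[...,1]>150)&(hsv[...,2]>60); mm=np.zeros_like(red); mm[205:245,270:310]=red[205:245,270:310]
ys,xs=np.nonzero(mm); Q=np.array([ray(K,T,u,v,177)[:2] for u,v in zip(xs,ys)]); print('red',len(Q),Q.mean(0), 'ends',Q[ys.argmin()],Q[ys.argmax()])
l=cv2.fitLine(Q.astype(np.float32),2,0,.01,.01).ravel(); print('red dir',np.degrees(np.arctan2(l[1],l[0])))
# collar top z143
m=(abs(Cz-143)<2.5)&(d>0); m[:,:220]=0;m[:,380:]=0; m[:150]=0;m[330:]=0
cs,_=cv2.findContours(m.astype(np.uint8),0,1); c=max(cs,key=len); W=np.array([ray(K,T,u,v,143)[:2] for u,v in c[:,0]],np.float32)
print('collar',cv2.minEnclosingCircle(W),len(c))
# upright top z=138
m=(abs(Cz-138)<3)&(d>0)&(hsv[...,0]>100)&(hsv[...,0]<125)&(hsv[...,1]>120); W=C[m][:,:2].astype(np.float32); print('upright',cv2.minAreaRect(W),m.sum())
# foot from side & scene
for n in('side0','scene0'):
    p,d,K,T=load(n); C=cloud(p,d,K,T)
    m=(np.hypot(C[...,0]-517,C[...,1]+219)<30)&(C[...,2]>62)&(C[...,2]<80)&(d>0)
    P=C[m]; print(n,len(P)); ys,xs=np.nonzero(m); print(np.c_[xs,ys,P.round(1)][:: max(1,len(P)//30)].tolist())
cv2.imwrite('pics/crop3.png',cv2.resize(load('w2')[0][180:300,230:370],(700,600),interpolation=cv2.INTER_CUBIC)[:,:,::-1])
E
```

```text
center z [ 515.4 -223.6  185.7] [ 528.4 -236.8  178.8] [ 533.7 -221.3  177.1]
nut ((515.3232421875, -223.9556884765625), (45.043209075927734, 45.47808837890625), 85.27942657470703) ((514.9194946289062, -223.70510864257812), 23.421052932739258)
823 185.4756457050444
stud ((514.6365966796875, -224.01483154296875), 10.242708206176758)
red 81 [ 500.46344266 -226.58484978] ends [ 495.35598003 -228.68149654] [ 506.06241126 -226.46131274]
red dir 11.442054
collar ((515.0269165039062, -223.93118286132812), 36.07059097290039) 412
upright ((528.1099853515625, -220.02401733398438), (116.24585723876953, 74.52348327636719), 16.39173126220703) 1935
side0 117
[[397.0, 312.0, 502.9, -209.5, 79.0], [397.0, 313.0, 500.7, -211.2, 79.5], [399.0, 314.0, 502.5, -215.1, 78.2], [396.0, 315.0, 496.2, -212.4, 78.4], [418.0, 315.0, 536.4, -240.0, 64.9], [398.0, 316.0, 497.7, -216.4, 77.5], [395.0, 317.0, 494.0, -212.4, 73.5], [398.0, 317.0, 497.1, -217.2, 75.4], [395.0, 318.0, 496.9, -211.4, 65.5], [398.0, 318.0, 497.2, -217.7, 72.2], [401.0, 318.0, 498.3, -223.6, 77.4], [395.0, 319.0, 495.6, -212.6, 64.7], [3
[... 1861 characters left out ...]
64.0, 309.0, 530.0, -238.3, 75.1], [267.0, 309.0, 538.1, -236.3, 78.0], [269.0, 309.0, 540.1, -230.8, 73.2], [255.0, 310.0, 505.6, -245.4, 63.6], [257.0, 310.0, 511.4, -244.4, 66.1], [259.0, 310.0, 517.3, -243.5, 68.8], [261.0, 310.0, 521.2, -240.2, 67.6], [263.0, 310.0, 528.1, -240.5, 72.3], [265.0, 310.0, 534.2, -240.0, 75.6], [269.0, 310.0, 538.4, -229.1, 66.2], [261.0, 311.0, 524.1, -244.2, 69.7], [263.0, 311.0, 527.9, -240.8, 68.5], [265.0, 311.0, 534.5, -240.9, 72.6], [268.0, 311.0, 540.1, -235.7, 70.5], [263.0, 312.0, 527.2, -240.5, 63.5], [265.0, 312.0, 534.3, -241.1, 68.6], [268.0, 312.0, 540.6, -236.8, 67.9], [266.0, 313.0, 536.2, -239.9, 64.5], [268.0, 313.0, 539.6, -236.0, 62.2]]
```

View pics/crop3.png

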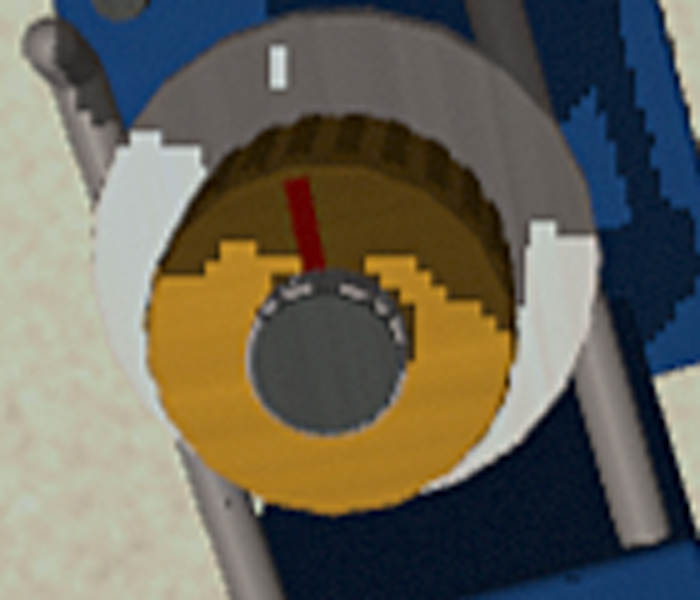

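Crop: the red index line points up-left on the nut top (crop 300,225), and a white mark on the collar at (278,68) gives the spindle's own angle. Next I'll get both angles and cross-check against the foot faces.

```bash
python3 - <<'E'
from h import *
p,d,K,T=load('w2')
A=np.array([515.0,-223.9])
g=p[185:202,278:293].min(2); ys,xs=np.nonzero(g>150); u=xs.mean()+278; v=ys.mean()+185; q=ray(K,T,u,v,143)[:2]-A
print('collar mark',u,v,len(xs),np.hypot(*q),np.degrees(np.arctan2(q[1],q[0]))%360)
for c in ((298,180),(312,270)):
    q=ray(K,T,c[0]/5+230,c[1]/5+180,177)[:2]-A; print('red',np.hypot(*q),np.degrees(np.arctan2(q[1],q[0]))%360)
for n in('side0','scene0'):
    p,d,K,T=load(n); C=cloud(p,d,K,T)
    P=C[(np.hypot(C[...,0]-515,C[...,1]+224)<28)&(C[...,2]>62)&(C[...,2]<78)&(d>0)][:,:2]
    best=None
    for a in np.arange(-20,45,.5):
        t=np.radians(a); q=(P-A)@np.array([[np.cos(t),-np.sin(t)],[np.sin(t),np.cos(t)]])
        e=np.median(abs(np.abs(q).max(1)-np.median(np.abs(q).max(1))))
        if best is None or e<best[0]: best=(e,a,np.median(np.abs(q).max(1)))
    print(n,best,len(P))
E
```

```text
collar mark 285.03846153846155 192.84615384615384 26 29.236944645449846 197.5948737965101
red 19.90803976574534 189.2640683027494
red 8.476230595472979 191.6608546015557
side0 (np.float64(0.6787082863503056), np.float64(10.0), np.float64(17.104689421540293)) 96
scene0 (np.float64(1.0461824077652224), np.float64(11.5), np.float64(19.748330952781632)) 69
```

```bash
cat >> h.py <<'E'
def planR(P,R):
    s=r.sense(); R0=toolR(s)
    print('shift cm',(R0.inv().apply(np.array(P)-s['tool_pos'])/10).round(2),'rot',(R0.inv()*R).as_rotvec(degrees=True).round(1))
E
python3 - <<'E'
from h import *
yaw=106; R=down(yaw)*Ro.from_rotvec([0,0,20],degrees=True)
for sgn in (20,-20):
    R=down(yaw)*Ro.from_rotvec([0,0,sgn],degrees=True); print(R.as_matrix()[:,0])
R=down(yaw)*Ro.from_rotvec([0,0,-20],degrees=True)
M=R.as_matrix(); opt=0.96*M[:,0]-0.279*M[:,1]; print('opt',opt)
tgt=np.array([515,-224,95]); cam=tgt-275*opt; P=cam-R.apply([-143.4,70.7,0]); print(cam,P); planR(P,R)
E
```

```text
[-0.32877086 -0.09427353 -0.93969262]
[ 0.32877086  0.09427353 -0.93969262]
opt [ 0.56763808  0.1627676  -0.8066813 ]
[ 358.89952684 -268.76109039  316.83735639] [ 469.90790852 -236.92994917  206.2662587 ]
shift cm [ 5.74  4.18 -2.9 ] rot [-15.8  -2.8 -19.9]
```

Emit:
servo_tool(
  commands=[
    [[0,5.7,4.2,-2.9,-15.8,-2.8,-19.9],[0,5.7,4.2,-2.9,-15.8,-2.8,-19.9],[0,5.7,4.2,-2.9,-15.8,-2.8,-19.9],[0,5.7,4.2,-2.9,-15.8,-2.8,-19.9],[0,5.7,4.2,-2.9,-15.8,-2.8,-19.9],[0,5.7,4.2,-2.9,-15.8,-2.8,-19.9]],
  ],
)

```text
time: 3.25
tool_pos: [474.3, -233.7, 210.0]
tcp_rot: [-90.8, 70.4, 14.9]
ft_force: [-0.1, -0.3, 0.4]
finger_gap: 85.1
```

```bash
python3 - <<'E'
from h import *
s=r.sense(); print(s['time'],s['tool_pos'],jawyaw(s),s['joint_pos'].round(1),abs(s['qd']).max())
snap('wrist','w3')
E
```

```text
3.25 [ 474.30258348 -233.73650503  209.97344372] 105.6529381899735 [ -43.3  -16.2  112.2   17.2   74.1 -152.3] 0.6491687833443941
```

View pics/w3.png

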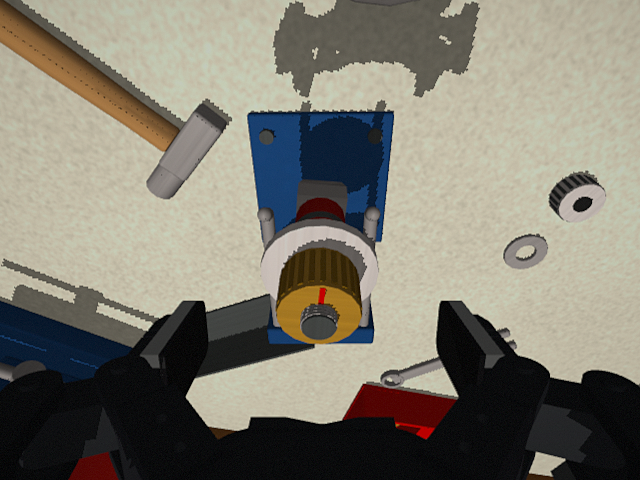

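```bash
python3 - <<'E'
from h import *
p,d,K,T=load('w3')
print(r.sense()['joint_pos'])
cv2.imwrite('pics/crop4.png',cv2.resize(p[165:235,280:365],(765,630)[:2],interpolation=cv2.INTER_NEAREST)[:600,:,::-1])
C=cloud(p,d,K,T)
g=(np.hypot(C[...,0]-515,C[...,1]+224)<28)&(C[...,2]>46)&(C[...,2]<80)&(d>0)
P=C[g]; print(len(P))
M=(C[...,2]>63)&(C[...,2]<79)&g; Q=C[M]
print(len(Q)); A=np.c_[Q[:,1],np.ones(len(Q))]; 
l=cv2.fitLine(Q[:,:2].astype(np.float32),cv2.DIST_HUBER,0,.01,.01).ravel(); print('face dir',np.degrees(np.arctan2(l[1],l[0]))%90, l[2:])
E
```

```text
[ -43.28753665  -16.16498968  112.16092637   17.24757602   74.09568694
 -152.29276982]
831
528
face dir 10.919914 [ 497.89047 -227.34839]
```

View pics/crop4.png

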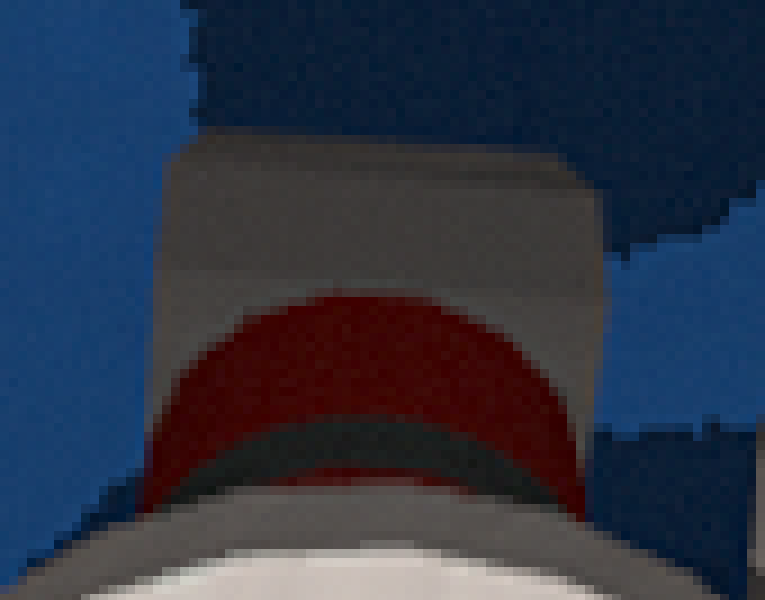

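```bash
python3 - <<'E'
from h import *
p,d,K,T=load('w3')
for z,a,b in((50,(200,128),(555,153)),(62,(180,160),(590,190)),(80,(165,268),(600,300))):
    A=ray(K,T,280+a[0]/9,165+a[1]/9,z);B=ray(K,T,280+b[0]/9,165+b[1]/9,z);e=B-A;print(z,np.linalg.norm(e),np.degrees(np.arctan2(e[1],e[0]))%90)
s=r.sense(); print(s['joint_pos'])
plan([515,-224,235],100)
E
```

```text
50 30.82182285490969 11.350473285392383
62 34.25438468103648 11.148509630519271
80 34.53061459085273 11.033839956221314
[ -43.28753665  -16.16498968  112.16092637   17.24757602   74.09568694
 -152.29276982]
shift cm [-0.97  -4.766 -0.172] rot [ 5.64  0.72 19.59]
```

Foot yaw is 11.1° (mod 90), with face and edge fits agreeing within 0.3°. The collar "mark" was a light leak. I'll grasp at jaw yaw 75°, which leaves plenty of last-joint range for the run-down.

```bash
python3 - <<'E'
from h import *
plan([515,-224,225],75)
E
```

```text
shift cm [-0.028 -4.43  -0.168] rot [30.39  5.   19.19]
```

Emit:
servo_tool(
  commands=[
    [[0,-0.03,-4.4,-0.2,30.4,5,19.2],[0,-0.03,-4.4,-0.2,30.4,5,19.2],[0,-0.03,-4.4,-0.2,30.4,5,19.2],[0,-0.03,-4.4,-0.2,30.4,5,19.2],[0,-0.03,-4.4,-0.2,30.4,5,19.2],[0,-0.03,-4.4,-0.2,30.4,5,19.2],[0,-0.03,-4.4,-0.2,30.4,5,19.2],[0,-0.03,-4.4,-0.2,30.4,5,19.2]],
  ],
)

```text
time: 4.1
tool_pos: [513.7, -224.8, 223.5]
tcp_rot: [11.6, 89.8, 86.4]
ft_force: [0.3, 0.2, 0.1]
finger_gap: 85.9
```

```bash
python3 - <<'E'
from h import *
s=r.sense(); print(s['time'],s['tool_pos'],jawyaw(s),s['joint_pos'].round(1),abs(s['qd']).max())
plan([515,-224,149],75)
p,d,c=snap('wrist','w4'); K,T=load('w4')[2:]
for n,P in dict(stud=(515,-224,185),nut=(515,-224,177)).items(): print(n,proj(K,T,P))
E
```

```text
4.1 [ 513.72723399 -224.75990512  223.51997767] 74.86751156363155 [-2.900e+01  1.700e+00  9.220e+01  1.000e-01  8.620e+01 -1.038e+02] 0.5856220191131253
shift cm [ 7.452 -0.107  0.087] rot [-0.13  0.15 -0.03]
stud (np.float64(323.28506499746567), np.float64(272.37848812287706))
nut (np.float64(323.18855235766983), np.float64(266.7092865086738))
```

View pics/w4.png

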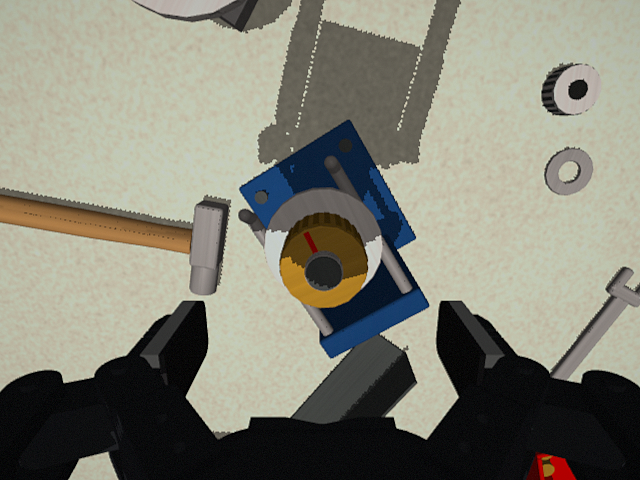

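The stud top sits at (323,272), exactly as predicted, and the nut is centred between the fingers. Descending now, then gripping.

Emit:
servo_tool(
  commands=[
    [[0,3,-0.1,0.1,0,0,0],[0,5.5,-0.1,0.1,0,0,0],[0,7.4,-0.1,0.1,0,0,0],[0,7.4,-0.1,0.1,0,0,0],[0,7.4,-0.1,0.1,0,0,0],[0,7.4,-0.1,0.1,0,0,0]],
  ],
  force=30,
)

```text
time: 4.75
tool_pos: [515.5, -224.6, 151.3]
tcp_rot: [-34.1, 89.9, 40.7]
ft_force: [0.1, 1.0, -0.3]
finger_gap: 85.3
```

```bash
python3 - <<'E'
from h import *
s=r.sense(); print(s['time'],s['tool_pos'],jawyaw(s),s['ft_force'].round(1),s['wrist_torque'].round(2))
E
```

```text
4.75 [ 515.4926742  -224.60980627  151.30347615] 74.72679410904621 [ 0.1  1.  -0.3] [-0.01 -0.01  0.02]
```

Emit:
servo_tool(
  commands=[
    [[120,0.2,0,0,0,0,0],[255,0.2,0,0,0,0,0],[255,0.2,0,0,0,0,0],[255,0.2,0,0,0,0,0],[255,0.2,0,0,0,0,0],[255,0.2,0,0,0,0,0]],
  ],
  force=40,
)

```text
time: 5.35
tool_pos: [515.1, -224.1, 148.1]
tcp_rot: [10.5, 89.9, 85.2]
ft_force: [-2.0, 1.8, 6.0]
finger_gap: 44.8
```

```bash
python3 - <<'E'
from h import *
s=r.sense(); print(s['time'],s['tool_pos'],jawyaw(s),s['ft_force'].round(1),s['wrist_torque'].round(2))
snap('wrist','w5')
E
```

```text
5.35 [ 515.06231839 -224.0972553   148.1426608 ] 74.73453328881426 [-2.   1.8  6. ] [0.2  0.19 0.03]
```

View pics/w5.png

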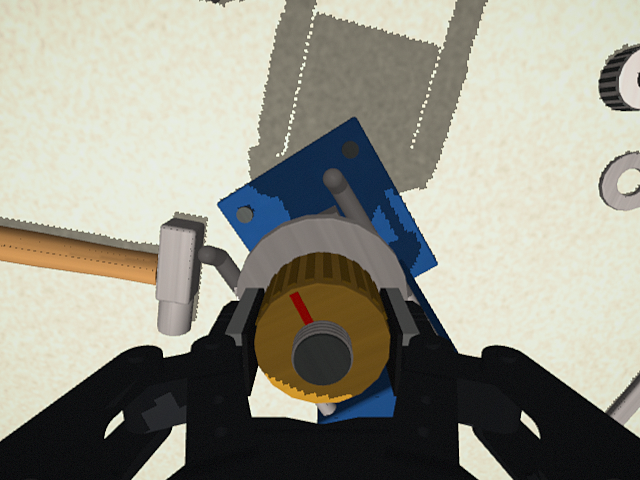

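Nut gripped (gap 44.8), pads on both sides of it at (255,340) and (390,340). Lifting straight up.

Emit:
servo_tool(
  commands=[
    [[255,0,0,0,0,0,0],[255,-0.5,0,0,0,0,0],[255,-1.5,0,0,0,0,0],[255,-3,0,0,0,0,0],[255,-5,0,0,0,0,0],[255,-7,0,0,0,0,0],[255,-9,0,0,0,0,0],[255,-11,0,0,0,0,0]],
  ],
  force=80,
)

```text
time: 6.2
tool_pos: [514.8, -224.3, 259.2]
tcp_rot: [18.7, 89.8, 93.4]
ft_force: [0.2, 0.0, -5.1]
finger_gap: 44.2
```

Emit:
servo_tool(
  commands=[
    [[255,-2,0,0,0,0,0],[255,-2,0,0,0,0,0],[255,-2,0,0,0,0,0]],
  ],
)

```text
time: 6.5
tool_pos: [515.0, -224.5, 277.8]
tcp_rot: [4.6, 89.9, 79.3]
ft_force: [0.4, 0.2, -6.3]
finger_gap: 44.1
```

```bash
python3 - <<'E'
from h import *
s=r.sense(); print(s['time'],s['tool_pos'],jawyaw(s),s['ft_force'].round(1),s['wrist_torque'].round(2),s['joint_pos'].round(1))
plan([466,262.2,273],133)
snap('side','s6');snap('wrist','w6')
E
```

```text
6.5 [ 515.03366541 -224.4768329   277.84793969] 74.72603118206987 [ 0.4  0.2 -6.3] [ 0.01 -0.01 -0.03] [-2.890e+01  7.000e-01  8.750e+01  1.000e-01  9.180e+01 -1.036e+02]
shift cm [ 0.597 17.551 45.656] rot [-58.27   0.13   0.06]
```

View pics/s6.png

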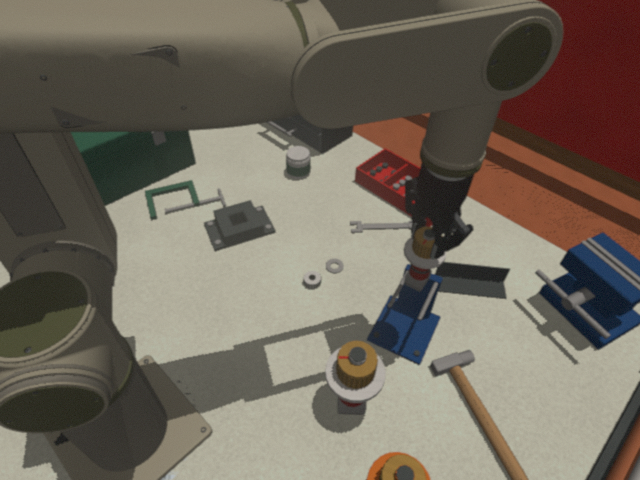

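View pics/w6.png

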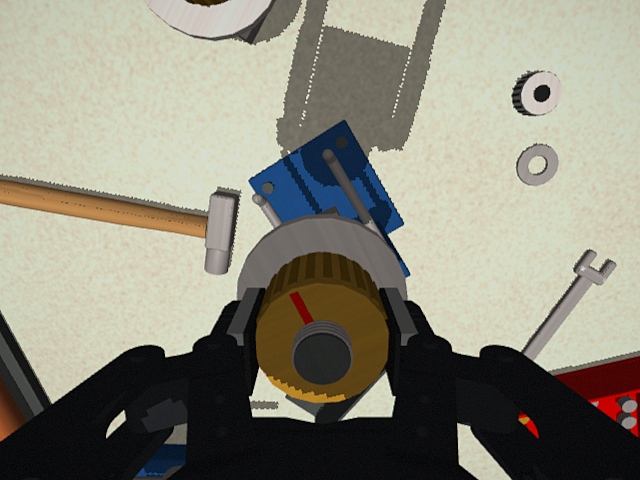

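Lifted clear (about 6 N of weight), still upright and square. Carrying it over the socket.

Emit:
servo_tool(
  commands=[
    [[255,0,0.5,1.3,-3,0,0],[255,0,1.8,4.6,-8,0,0],[255,0,3.3,8.5,-15,0,0],[255,0,4.9,12.7,-22,0,0],[255,0,6.5,17,-29,0,0],[255,0,8.2,21.3,-36,0,0],[255,0,9.8,25.6,-43,0,0],[255,0,11.5,30,-50,0,0]],
  ],
)

```text
time: 7.4
tool_pos: [481.8, 96.9, 276.9]
tcp_rot: [7.9, 89.8, 132.9]
ft_force: [1.7, 0.2, -4.4]
finger_gap: 44.3
```

```bash
python3 - <<'E'
from h import *
s=r.sense(); print(s['time'],s['tool_pos'],jawyaw(s),s['ft_force'].round(1))
plan([465.5,262.2,275],132.9)
E
```

```text
7.4 [481.75210851  96.93653544 276.92822924] 124.9953626935997 [ 1.7  0.2 -4.4]
shift cm [ 0.241 -8.147 14.47 ] rot [-7.9   0.21 -0.01]
```

Emit:
servo_tool(
  commands=[
    [[255,0.2,-2.2,4,-3,0,0],[255,0.2,-4.2,7.6,-5,0,0],[255,0.2,-6.2,11,-8,0,0],[255,0.2,-7.4,13,-8,0,0],[255,0.2,-8,14.2,-8,0,0],[255,0.2,-8,14.2,-8,0,0],[255,0.2,-8,14.2,-8,0,0]],
  ],
)

```text
time: 8.1
tool_pos: [467.5, 256.9, 276.0]
tcp_rot: [5.2, 89.9, 137.9]
ft_force: [-0.9, 0.5, -4.8]
finger_gap: 43.9
```

```bash
python3 - <<'E'
from h import *
s=r.sense(); print(s['time'],s['tool_pos'],jawyaw(s),s['ft_force'].round(1))
plan([465.5,262.2,190],132.9)
E
```

```text
8.1 [467.54339552 256.86626704 276.01777622] 132.7239387888432 [-0.9  0.5 -4.8]
shift cm [ 8.603 -0.214  0.51 ] rot [-0.18  0.14 -0.01]
```

Emit:
servo_tool(
  commands=[
    [[255,2,-0.2,0.5,0,0,0],[255,5,-0.2,0.5,0,0,0],[255,8,-0.2,0.5,0,0,0],[255,10.5,-0.2,0.5,0,0,0],[255,11.5,-0.2,0.5,0,0,0],[255,11.5,-0.2,0.5,0,0,0],[255,11.5,-0.2,0.5,0,0,0]],
  ],
)

```text
time: 8.8
tool_pos: [466.6, 262.7, 163.2]
tcp_rot: [-57.7, 89.8, 75.0]
ft_force: [1.4, -0.1, -4.5]
finger_gap: 43.7
```

```bash
python3 - <<'E'
from h import *
s=r.sense(); print(s['time'],s['tool_pos'],jawyaw(s),s['ft_force'].round(1),s['wrist_torque'].round(2))
plan([465.5,262.2,140],132.9)
snap('side','s7');snap('scene','c7'); snap('wrist','w7')
a=cv2.imread('pics/s7.png')[150:290,170:330]; b=cv2.imread('pics/c7.png')[120:260,260:420]
cv2.imwrite('pics/crop7.png',np.hstack([cv2.resize(a,(400,350),interpolation=2),cv2.resize(b,(400,350),interpolation=2)]))
E
```

```text
8.8 [466.62982365 262.68109223 163.20440742] 132.67978372192283 [ 1.4 -0.1 -4.5] [ 0.03 -0.06 -0.04]
shift cm [2.32  0.123 0.037] rot [-0.22  0.11  0.17]
```

View pics/crop7.png

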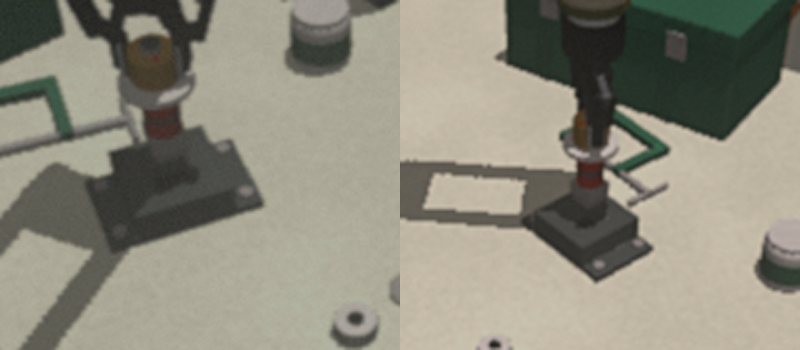

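View pics/w7.png

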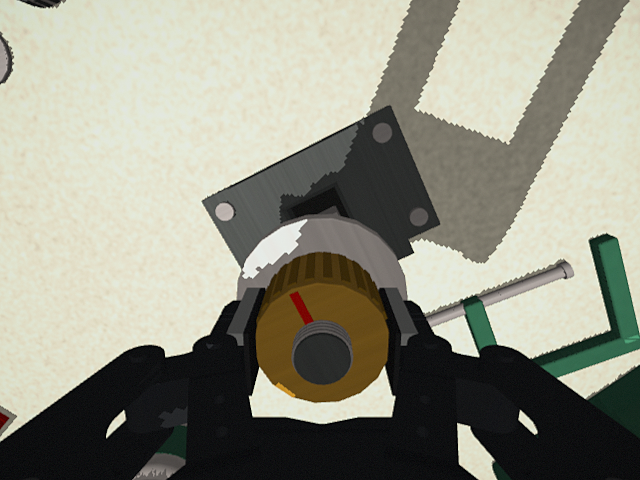

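The foot is squarely over the hole in both side views. Inserting in steps with force checks.

Emit:
servo_tool(
  commands=[
    [[255,1,0.1,0.05,0,0,0],[255,2,0.1,0.05,0,0,0],[255,2.6,0.1,0.05,0,0,0],[255,3,0.1,0.05,0,0,0],[255,3.2,0.1,0.05,0,0,0],[255,3.2,0.1,0.05,0,0,0]],
  ],
)

```text
time: 9.55
tool_pos: [464.5, 262.7, 129.4]
tcp_rot: [-18.2, 89.8, 114.6]
ft_force: [0.7, -0.3, -4.6]
finger_gap: 44.0
```

```bash
python3 - <<'E'
from h import *
s=r.sense(); print(s['time'],s['tool_pos'],jawyaw(s),s['ft_force'].round(1),s['wrist_torque'].round(2))
E
```

```text
9.55 [464.47807742 262.69739987 129.43315332] 132.73005340521388 [ 0.7 -0.3 -4.6] [-0.04  0.   -0.01]
```

Emit:
servo_tool(
  commands=[
    [[255,0.3,0,0,0,0,0],[255,0.6,0,0,0,0,0],[255,0.9,0,0,0,0,0],[255,1.2,0,0,0,0,0],[255,1.2,0,0,0,0,0]],
  ],
)

```text
time: 10.05
tool_pos: [464.4, 262.6, 117.1]
tcp_rot: [-13.8, 89.8, 119.0]
ft_force: [-0.1, -2.2, -7.0]
finger_gap: 43.7
```

```bash
python3 - <<'E'
from h import *
s=r.sense(); print(s['time'],s['tool_pos'],jawyaw(s),s['ft_force'].round(1),s['wrist_torque'].round(2))
E
```

```text
10.05 [464.35680354 262.58124663 117.13117216] 132.72481263293898 [-0.1 -2.2 -7. ] [-0.43 -0.04  0.03]
```

Emit:
servo_tool(
  commands=[
    [[255,0.15,0,0,0,0,0],[255,0.3,0,0,0,0,0],[255,0.4,0,0,0,0,0],[255,0.4,0,0,0,0,0]],
  ],
)

```text
time: 10.45
tool_pos: [464.6, 262.7, 113.7]
tcp_rot: [-26.4, 89.8, 106.3]
ft_force: [-0.8, -2.7, -4.8]
finger_gap: 43.9
```

```bash
python3 - <<'E'
from h import *
s=r.sense(); print(s['time'],s['tool_pos'],jawyaw(s),s['ft_force'].round(1),s['wrist_torque'].round(2))
E
```

```text
10.45 [464.57623372 262.7316842  113.70256893] 132.72651630137983 [-0.8 -2.7 -4.8] [-0.52  0.18  0.02]
```

Emit:
servo_tool(
  commands=[
    [[255,0.1,0,0,0,0,0],[255,0.2,0,0,0,0,0],[255,0.2,0,0,0,0,0]],
  ],
)

```text
time: 10.75
tool_pos: [465.2, 263.1, 113.5]
tcp_rot: [-55.2, 89.8, 77.5]
ft_force: [-4.4, -4.8, 7.1]
finger_gap: 43.8
```

```bash
python3 - <<'E'
from h import *
s=r.sense(); print(s['time'],s['tool_pos'],jawyaw(s),s['ft_force'].round(1),s['wrist_torque'].round(2))
E
```

```text
10.75 [465.23069423 263.06969902 113.52298587] 132.73203796465774 [-4.4 -4.8  7.1] [-0.88  0.98  0.03]
```

Contact at the predicted height (113.5 against 113.1). I'll release so the spindle settles freely, then check that it is seated before turning the nut.

Emit:
servo_tool(
  commands=[
    [[0,0,0,0,0,0,0],[0,0,0,0,0,0,0],[0,0,0,0,0,0,0],[0,0,0,0,0,0,0],[0,-3,0,0,0,0,0],[0,-6,0,0,0,0,0],[0,-7,0,0,0,0,0],[0,-7,0,0,0,0,0]],
  ],
)

```text
time: 11.55
tool_pos: [466.0, 263.3, 183.9]
tcp_rot: [-77.1, 89.7, 55.6]
ft_force: [0.2, 0.9, 0.3]
finger_gap: 85.5
```

```bash
python3 - <<'E'
from h import *
s=r.sense(); print(s['time'],s['tool_pos'],jawyaw(s),s['ft_force'].round(1),s['wrist_torque'].round(2),s['finger_gap'])
snap('wrist','w8'); snap('side','s8'); snap('scene','c8')
a=cv2.imread('pics/s8.png')[150:290,170:330]; b=cv2.imread('pics/c8.png')[120:260,260:420]
cv2.imwrite('pics/crop8.png',np.hstack([cv2.resize(a,(400,350),interpolation=2),cv2.resize(b,(400,350),interpolation=2)]))
E
```

```text
11.55 [466.01397502 263.26224034 183.85840367] 132.72968084937898 [0.2 0.9 0.3] [ 0.06 -0.06 -0.02] 85.47716924909058
```

View pics/crop8.png

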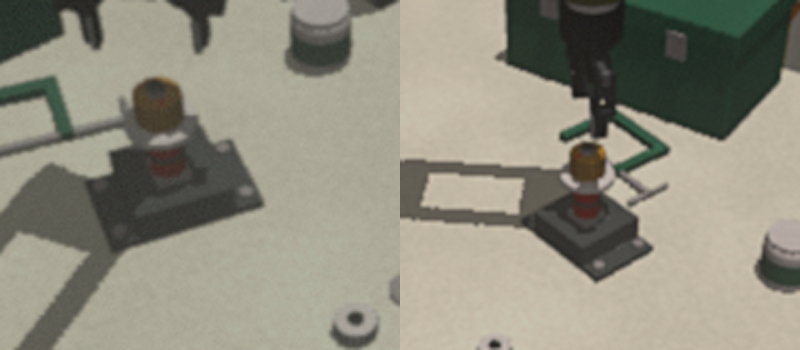

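View pics/w8.png

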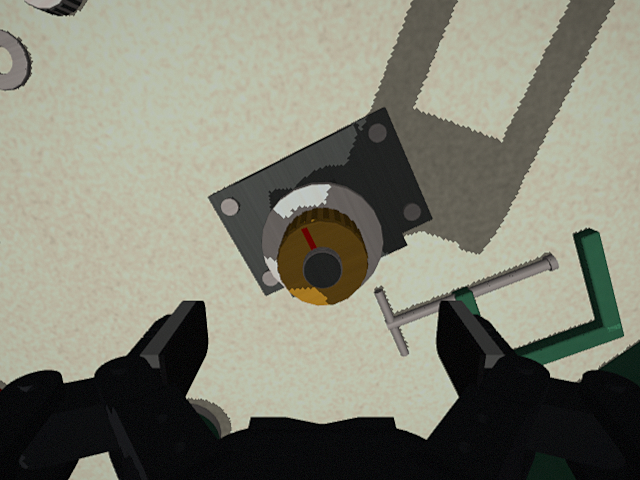

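Spindle standing in the socket with the gripper clear; stud top at wrist (322,269), index line at (309,238). Next I'll measure its height, tilt and axis.

```bash
python3 - <<'E'
from h import *
p,d,K,T=load('w8'); C=cloud(p,d,K,T); Cz=C[...,2]
print('block z',np.median(Cz[215:235,240:255]), 'table',np.median(Cz[100:150,100:200]))
def comp(m,u,v):
    k,l=cv2.connectedComponents(m.astype(np.uint8)); return l==l[v,u]
def plane(m):
    P=C[m]; A=np.c_[P[:,:2]-P[:,:2].mean(0),np.ones(len(P))]; c,res,_,_=np.linalg.lstsq(A,P[:,2],rcond=None); return len(P),np.median(P[:,2]).round(2),np.degrees(c[:2]).round(2),P.mean(0).round(1)
for n,z,(u,v) in (('stud',150,(322,269)),('nuttop',142,(300,285)),('collar',108,(300,200))):
    m=comp((abs(Cz-z)<3.5)&(d>0),u,v); cs,_=cv2.findContours(m.astype(np.uint8),0,1); c=max(cs,key=len)
    W=np.array([ray(K,T,a,b,z)[:2] for a,b in c[:,0]],np.float32)
    e=cv2.erode(m.astype(np.uint8),np.ones((5,5)))>0
    print(n,plane(e),cv2.minEnclosingCircle(W))
hsv=cv2.cvtColor(p,cv2.COLOR_RGB2HSV)
red=((hsv[...,0]<8)|(hsv[...,0]>172))&(hsv[...,1]>150)&(hsv[...,2]>60); mm=np.zeros_like(red); mm[215:262,285:330]=red[215:262,285:330]
ys,xs=np.nonzero(mm); Q=np.array([ray(K,T,u,v,142)[:2] for u,v in zip(xs,ys)],np.float32)
l=cv2.fitLine(Q,2,0,.01,.01).ravel(); print('red',len(Q),np.degrees(np.arctan2(l[1],l[0])),Q.mean(0))
# same heights in hanging picture w2 for comparison
p,d,K,T=load('w2');C=cloud(p,d,K,T);Cz=C[...,2]
for n,z,(u,v) in (('stud',185,(295,252)),('nuttop',177,(275,268)),('collar',143,(265,215)),):
    m=comp((abs(Cz-z)<3.5)&(d>0),u,v);e=cv2.erode(m.astype(np.uint8),np.ones((5,5)))>0; print('hang',n,plane(e))
E
```

```text
block z 8.789277608296231 table -1.24781983444268
stud (793, np.float64(148.8), array([-0.59, -0.33]), array([463.4, 261.6, 148.8])) ((462.77850341796875, 260.8142395019531), 9.711666107177734)
nuttop (3395, np.float64(140.77), array([-0.37, -0.1 ]), array([462.5, 259.7, 140.8])) ((462.6705627441406, 260.8340759277344), 23.055770874023438)
collar (2895, np.float64(106.79), array([-0.23, -0.12]), array([452. , 250.1, 106.8])) ((462.8992919921875, 261.0035400390625), 35.62934875488281)
red 132 67.96793 [457.7176  247.28697]
hang stud (504, np.float64(185.65), array([-0.21,  0.15]), array([ 515. , -224.1,  185.6]))
hang nuttop (2129, np.float64(177.69), array([-0.23,  0.08]), array([ 513.7, -223.8,  177.7]))
hang collar (1960, np.float64(143.68), array([-0.16, -0.01]), array([ 498.7, -221.9,  143.7]))
```

```bash
python3 - <<'E'
from h import *
s=r.sense(); R=toolR(s)
# camera in tool fixed
Tc=load('w8')[3]; cp=R.inv().apply(Tc[:3,3]-s['tool_pos']); cR=R.as_matrix().T@Tc[:3,:3]
def comp(m,u,v):
    k,l=cv2.connectedComponents(m.astype(np.uint8)); return l==l[v,u]
for n,(u,v) in dict(w4=(323,272),w5=(322,358),w6=(322,358),w7=(322,357),w8=(322,269)).items():
    p,d,K,T=load(n); d0=d[v,u]; m=comp((abs(d-d0)<2.5),u,v)
    cs,_=cv2.findContours(m.astype(np.uint8),0,1); c=max(cs,key=len); (x,y),rad=cv2.minEnclosingCircle(c)
    dd=np.median(d[m]); q=cR@np.array([(x-K[2])/K[0]*dd,(y-K[3])/K[1]*dd,dd])+cp
    print(n,(round(x,1),round(y,1)),round(rad,1),m.sum(),'stud top in tool',q.round(1))
E
```

```text
w4 (323.1, 270.8) 19.3 959 stud top in tool [36.1 -1.6  0.2]
w5 (321.6, 353.7) 31.4 2746 stud top in tool [-38.7   0.2  -0.5]
w6 (321.6, 352.8) 31.5 2747 stud top in tool [-38.2   0.2  -0.5]
w7 (321.5, 354.7) 30.8 2405 stud top in tool [-38.8  -0.   -0.5]
w8 (321.9, 267.3) 20.2 1135 stud top in tool [31.6  2.  -0.4]
```

The stud top is 150.05 mm above the table reading (150 expected when fully home), the collar at 108, with no measurable tilt, so the foot is fully seated. The nut sits about 2.0 mm up, so about 180° to run down, and the index line agrees. Regripping with a 2 mm recentring.

Emit:
servo_tool(
  commands=[
    [[0,2.5,0.2,0,0,0,0],[0,5,0.2,0,0,0,0],[0,6.9,0.2,0,0,0,0],[0,6.9,0.2,0,0,0,0],[120,6.9,0.2,0,0,0,0],[255,6.9,0.2,0,0,0,0],[255,6.9,0.2,0,0,0,0],[255,6.9,0.2,0,0,0,0]],
  ],
  force=30,
)

```text
time: 12.5
tool_pos: [464.1, 261.8, 114.3]
tcp_rot: [-66.5, 89.8, 66.3]
ft_force: [-0.7, -0.3, 5.0]
finger_gap: 45.1
```

Emit:
servo_tool(
  commands=[
    [[255,0,0,0,0,0,0],[255,0,0,0,0,0,0],[255,0,0,0,0,0,0]],
  ],
  force=60,
)

```text
time: 12.8
tool_pos: [464.2, 261.9, 114.5]
tcp_rot: [-68.0, 89.8, 64.7]
ft_force: [-0.7, -1.2, 5.0]
finger_gap: 44.5
```

```bash
python3 - <<'E'
from h import *
s=r.sense(); print(s['time'],s['tool_pos'],jawyaw(s),s['ft_force'].round(1),s['wrist_torque'].round(2),s['finger_gap'],s['joint_pos'].round(1))
snap('wrist','w9')
E
```

```text
12.8 [464.15904066 261.88974176 114.46101344] 132.73071579962271 [-0.7 -1.2  5. ] [-0.14  0.13  0.02] 44.518018697289286 [  23.8    2.   103.6    0.2   74.3 -109. ]
```

View pics/w9.png

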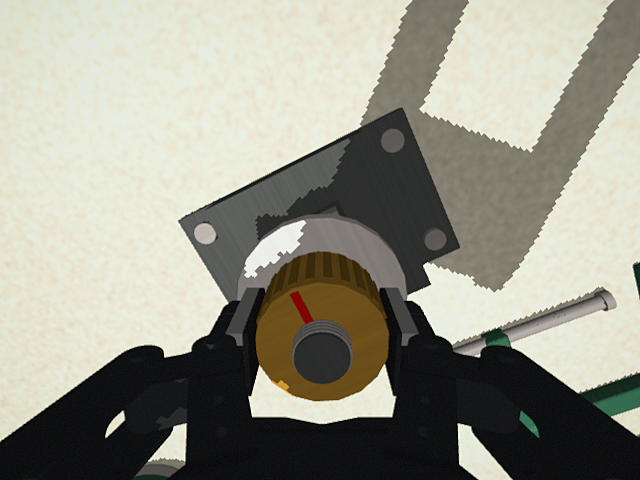

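Good centred grip with near-zero side load. Running the nut down clockwise with a matching 4 mm/turn descent.

Emit:
servo_tool(
  commands=[
    [[255,0.01,0,0,6,0,0],[255,0.015,0,0,14,0,0],[255,0.02,0,0,22,0,0],[255,0.03,0,0,30,0,0],[255,0.04,0,0,38,0,0],[255,0.05,0,0,46,0,0],[255,0.06,0,0,54,0,0],[255,0.07,0,0,62,0,0]],
  ],
)

```text
time: 13.65
tool_pos: [464.2, 262.1, 113.8]
tcp_rot: [-6.0, 89.7, 64.4]
ft_force: [-1.4, 0.1, 5.8]
finger_gap: 44.5
```

```bash
python3 - <<'E'
from h import *
s=r.sense(); print(s['time'],s['tool_pos'],jawyaw(s),s['ft_force'].round(1),s['wrist_torque'].round(2),s['finger_gap'],s['joint_pos'].round(1))
E
```

```text
13.65 [464.22280784 262.06388898 113.81037756] 70.40769370363745 [-1.4  0.1  5.8] [0.03 0.12 0.1 ] 44.53923936221278 [ 23.8   2.  103.6   0.2  74.2 -46.6]
```

Emit:
servo_tool(
  commands=[
    [[255,0.01,0,0,8,0,0],[255,0.02,0,0,16,0,0],[255,0.03,0,0,24,0,0],[255,0.035,0,0,32,0,0],[255,0.045,0,0,40,0,0],[255,0.055,0,0,48,0,0],[255,0.06,0,0,56,0,0],[255,0.07,0,0,62,0,0]],
  ],
)

```text
time: 14.45
tool_pos: [464.4, 262.1, 113.1]
tcp_rot: [51.8, 89.7, 60.2]
ft_force: [0.1, 0.5, 5.4]
finger_gap: 44.2
```

```bash
python3 - <<'E'
from h import *
s=r.sense(); print(s['time'],s['tool_pos'],jawyaw(s),s['ft_force'].round(1),s['wrist_torque'].round(2),s['finger_gap'],s['joint_pos'].round(1))
snap('wrist','w10')
E
```

```text
14.45 [464.43561702 262.11246817 113.12716122] 8.41537970479413 [0.1 0.5 5.4] [ 0.11 -0.04  0.06] 44.168261469953435 [ 23.8   2.  103.7   0.2  74.1  15.3]
```

View pics/w10.png

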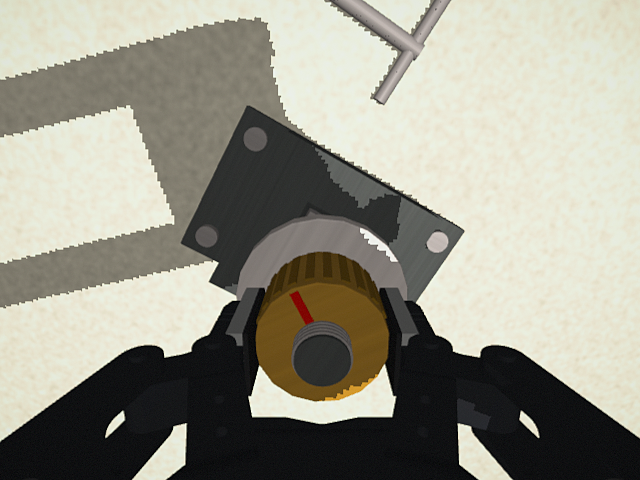

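No slip: the index line is unchanged in the grip at (301,306). About 55° remain, so I'll slow down near the end.

Emit:
servo_tool(
  commands=[
    [[255,0.01,0,0,8,0,0],[255,0.02,0,0,16,0,0],[255,0.025,0,0,24,0,0],[255,0.03,0,0,31,0,0],[255,0.04,0,0,37,0,0],[255,0.045,0,0,42,0,0],[255,0.05,0,0,46,0,0],[255,0.05,0,0,46,0,0]],
  ],
)

```text
time: 15.3
tool_pos: [464.6, 262.1, 112.6]
tcp_rot: [94.8, 89.7, 57.5]
ft_force: [1.5, 1.0, 5.8]
finger_gap: 44.1
```

```bash
python3 - <<'E'
from h import *
s=r.sense(); print(s['time'],s['tool_pos'],jawyaw(s),s['ft_force'].round(1),s['wrist_torque'].round(2),s['finger_gap'],s['joint_pos'].round(1))
E
```

```text
15.3 [464.61252037 262.0517178  112.63775534] -37.35599842207503 [1.5 1.  5.8] [ 0.08 -0.24 -0.08] 44.14922987796011 [ 23.8   2.1 103.7   0.2  74.   61.1]
```

Emit:
servo_tool(
  commands=[
    [[255,0,0,0,2,0,0],[255,0.005,0,0,4,0,0],[255,0.005,0,0,6,0,0],[255,0.01,0,0,8,0,0],[255,0.01,0,0,8,0,0]],
  ],
)

```text
time: 15.8
tool_pos: [464.6, 262.0, 112.5]
tcp_rot: [102.3, 89.7, 57.1]
ft_force: [2.8, 1.1, 5.9]
finger_gap: 44.4
```

```bash
python3 - <<'E'
from h import *
s=r.sense(); print(s['time'],s['tool_pos'],jawyaw(s),s['ft_force'].round(1),s['wrist_torque'].round(2),s['finger_gap'],s['joint_pos'].round(1))
E
```

```text
15.8 [464.62952312 262.02183808 112.53165957] -45.25553169865379 [2.8 1.1 5.9] [ 0.04 -0.26 -0.07] 44.418624533731695 [ 23.8   2.1 103.7   0.2  74.   69. ]
```

Emit:
servo_tool(
  commands=[
    [[255,0.005,0,0,1.5,0,0],[255,0.005,0,0,3,0,0],[255,0.005,0,0,4,0,0],[255,0.005,0,0,4,0,0]],
  ],
)

```text
time: 16.2
tool_pos: [464.9, 261.6, 112.6]
tcp_rot: [95.9, 89.7, 46.7]
ft_force: [3.1, -1.1, 5.5]
finger_gap: 44.2
```

```bash
python3 - <<'E'
from h import *
s=r.sense(); print(s['time'],s['tool_pos'],jawyaw(s),s['ft_force'].round(1),s['wrist_torque'].round(2),s['finger_gap'],s['joint_pos'].round(1))
E
```

```text
16.2 [464.88971653 261.60514227 112.55025961] -49.21338145196685 [ 3.1 -1.1  5.5] [-0.38 -0.41  0.08] 44.244716756734995 [2.380e+01 2.100e+00 1.037e+02 1.000e-01 7.400e+01 7.300e+01]
```

Emit:
servo_tool(
  commands=[
    [[255,0,0,0,1.5,0,0],[255,0,0,0,3,0,0],[255,0,0,0,3,0,0]],
  ],
)

```text
time: 16.5
tool_pos: [464.9, 261.6, 112.5]
tcp_rot: [93.0, 89.7, 40.9]
ft_force: [2.7, -2.1, 5.5]
finger_gap: 44.3
```

```bash
python3 - <<'E'
from h import *
s=r.sense(); print(s['time'],s['tool_pos'],jawyaw(s),s['ft_force'].round(1),s['wrist_torque'].round(2),s['finger_gap'],s['joint_pos'].round(1))
E
```

```text
16.5 [464.9303243  261.63424054 112.50250239] -52.11949853222726 [ 2.7 -2.1  5.5] [-0.42 -0.61  1.52] 44.338218135593046 [2.380e+01 2.100e+00 1.037e+02 1.000e-01 7.400e+01 7.590e+01]
```

Wrist torque jumped from 0.08 to 1.52 N m at about −50° jaw yaw: bottomed, where predicted. I'll check the grip for slip and record the nut angle.

```bash
python3 - <<'E'
from h import *
def red(n):
    p,d,K,T=load(n); hsv=cv2.cvtColor(p,cv2.COLOR_RGB2HSV)
    m=((hsv[...,0]<8)|(hsv[...,0]>172))&(hsv[...,1]>150)&(hsv[...,2]>60); mm=np.zeros_like(m); mm[280:335,270:330]=m[280:335,270:330]
    ys,xs=np.nonzero(mm); Q=np.array([ray(K,T,u,v,float(T[2,3])-190)[:2] for u,v in zip(xs,ys)],np.float32)
    l=cv2.fitLine(Q,2,0,.01,.01).ravel(); return len(Q),np.degrees(np.arctan2(l[1],l[0]))%180
s=r.sense(); print(jawyaw(s),s['wrist_torque'])
snap('wrist','w11')
for n in('w9','w10','w11'): print(n,red(n))
E
```

```text
-52.11949853222726 [-0.42034119 -0.61341645  1.51633867]
w9 (294, np.float32(67.844604))
w10 (303, np.float32(123.447266))
w11 (304, np.float32(64.769745))
```

View pics/w11.png

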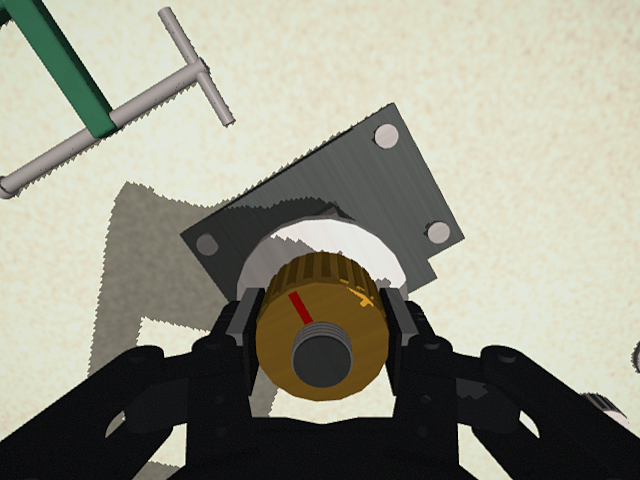

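Grip slip at bottoming was only about 1.8°: the index line stopped at 64.8°, matching the predicted 0-turn angle. Backing off: 90° plus half the socket's 5° play, rising 1 mm.

Emit:
servo_tool(
  commands=[
    [[255,0,0,0,-3,0,0],[255,-0.01,0,0,-8,0,0],[255,-0.02,0,0,-15,0,0],[255,-0.025,0,0,-22,0,0],[255,-0.035,0,0,-30,0,0],[255,-0.04,0,0,-37,0,0],[255,-0.05,0,0,-44,0,0],[255,-0.055,0,0,-50,0,0]],
  ],
)

```text
time: 17.35
tool_pos: [464.4, 262.1, 113.0]
tcp_rot: [64.4, 89.7, 62.5]
ft_force: [0.8, 0.5, 6.7]
finger_gap: 44.3
```

Emit:
servo_tool(
  commands=[
    [[255,-0.01,0,0,-7,0,0],[255,-0.015,0,0,-14,0,0],[255,-0.025,0,0,-21,0,0],[255,-0.03,0,0,-28,0,0],[255,-0.04,0,0,-34,0,0],[255,-0.045,0,0,-39,0,0],[255,-0.045,0,0,-42.5,0,0],[255,-0.045,0,0,-42.5,0,0]],
  ],
)

```text
time: 18.15
tool_pos: [464.2, 262.0, 113.4]
tcp_rot: [25.6, 89.7, 66.1]
ft_force: [-0.1, 0.8, 6.9]
finger_gap: 44.4
```

```bash
cat >> h.py <<'E'
def red(n):
    p,d,K,T=load(n); hsv=cv2.cvtColor(p,cv2.COLOR_RGB2HSV)
    m=((hsv[...,0]<8)|(hsv[...,0]>172))&(hsv[...,1]>150)&(hsv[...,2]>60); mm=np.zeros_like(m); mm[280:335,270:330]=m[280:335,270:330]
    ys,xs=np.nonzero(mm); Q=np.array([ray(K,T,u,v,float(T[2,3])-190)[:2] for u,v in zip(xs,ys)],np.float32)
    l=cv2.fitLine(Q,2,0,.01,.01).ravel(); return len(Q),np.degrees(np.arctan2(l[1],l[0]))%180
E
python3 - <<'E'
from h import *
s=r.sense(); print(s['time'],s['tool_pos'],jawyaw(s),s['ft_force'].round(1),s['wrist_torque'].round(2),s['finger_gap'],s['joint_pos'].round(1))
snap('wrist','w12'); snap('side','s12'); snap('scene','c12'); print(red('w12'))
C=cloud(*load('w12')); 
for n in('w11','w12'):
    C=cloud(*load(n)); Z=C[...,2]; print(n,'nut',np.median(Z[310:330,275:290]),np.median(Z[340:380,360:375]),'collar',np.median(Z[225:245,300:345]),'stud',np.median(Z[345:370,305:340]),'block',np.median(Z[140:170,350:380]))
E
```

```text
18.15 [464.16090913 262.01334584 113.39106834] 40.45381545061363 [-0.1  0.8  6.9] [0.01 0.06 0.01] 44.445064981879135 [ 23.8   2.  103.6   0.2  74.1 -16.7]
(300, np.float32(156.23407))
w11 nut 140.73396136372114 140.67268383107313 collar 108.89623069424995 stud 150.78444346120565 block 40.15509290312009
w12 nut 141.5598498186008 141.59934727035483 collar 108.72396216674652 stud 150.64521981399866 block 40.22569640895264
```

View pics/w12.png

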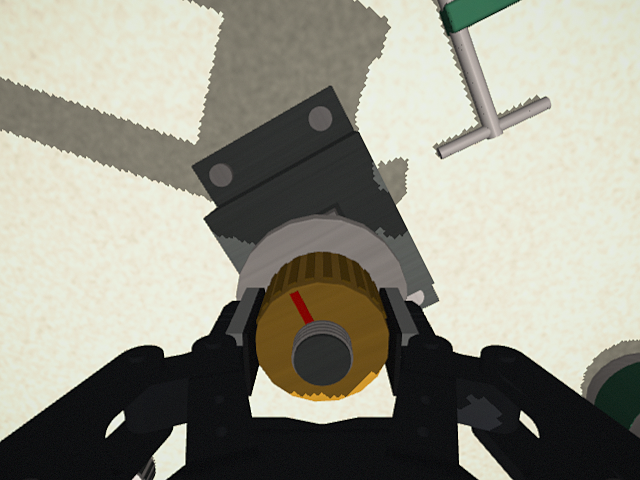

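View pics/c12.png

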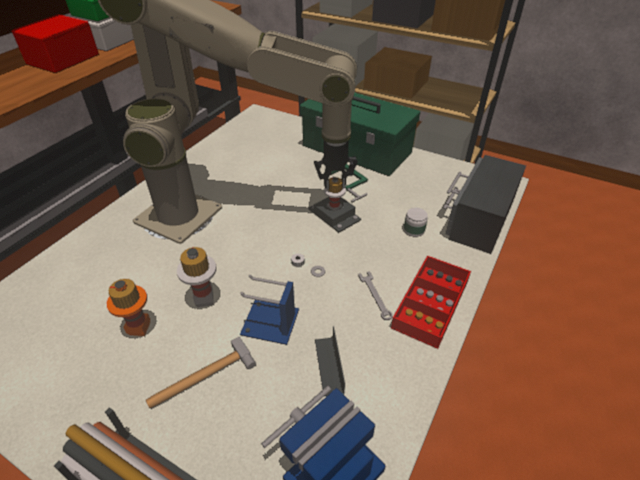

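View pics/s12.png

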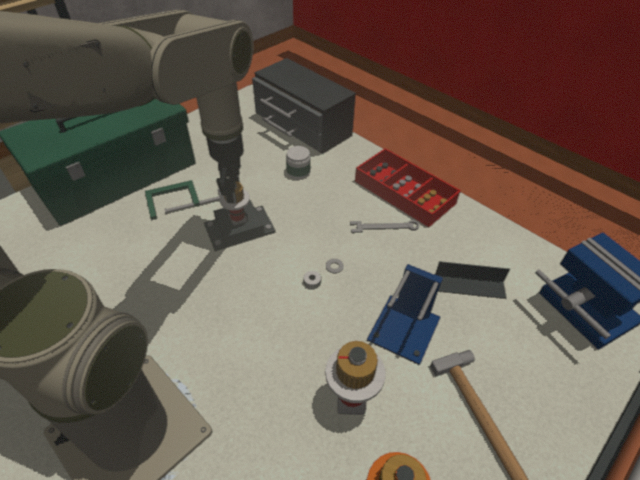

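The index line moved 91.5° anticlockwise and the nut rose 1.02 mm (1.00 expected). I'll add 1° to centre the remaining socket-play uncertainty, hold steady and recheck.

Emit:
servo_tool(
  commands=[
    [[255,0,0,0,-1,0,0],[255,0,0,0,-1,0,0],[255,0,0,0,-1,0,0],[255,0,0,0,-1,0,0],[255,0,0,0,-1,0,0]],
  ],
)

```text
time: 18.8
tool_pos: [464.2, 262.0, 113.4]
tcp_rot: [24.6, 89.7, 65.9]
ft_force: [-0.5, 1.2, 6.9]
finger_gap: 44.5
```

```bash
python3 - <<'E'
from h import *
s=r.sense(); print(s['time'],s['tool_pos'],jawyaw(s),s['ft_force'].round(1),s['wrist_torque'].round(2),s['finger_gap'],abs(s['qd']).max())
snap('wrist','w13'); print(red('w13'))
C=cloud(*load('w13')); Z=C[...,2]; print('nut',np.median(Z[310:330,275:290]),'collar',np.median(Z[225:245,300:345]),'stud',np.median(Z[345:370,305:340]),'block',np.median(Z[140:170,350:380]))
r.hand_in()
E
```

```text
18.8 [464.17181533 262.01763235 113.41648686] 41.326064609020605 [-0.5  1.2  6.9] [-0.03  0.12 -0.01] 44.48202591819835 0.10107313205484711
(299, np.float32(156.94342))
nut 141.601173719491 collar 108.77390849995005 stud 150.61519919104964 block 40.37631698879156
the job is handed in; nothing more can be done
```

The spindle is off its hook and fully home in the socket. Its nut was run down until it bottomed, then backed off a quarter turn. I handed in at about 19 s with the gripper still holding the nut.

- **Seating:** with the spindle released, the stud top read 150.05 mm above the table reading (150 expected when fully home), with no measurable tilt.
- **Bottoming:** after about 180° clockwise, wrist torque jumped from 0.08 to 1.5 N m at the predicted angle. The grip slipped about 2° there.
- **Back-off:** the index line moved 92.2° anticlockwise and the nut rose about 1.0 mm (1.00 expected). I could not see whether the foot turned within its roughly 5° of socket play. The true back-off is therefore somewhere between about 87° and 92°.
- **Final hold:** the arm was at rest with a 60 N grip. Downward push was about 7 N, with almost no side load or torque.
- **Other items:** in the views taken just before the final 1° trim, the other things appeared unmoved. I judged that by eye rather than measuring it.
- **Joint 6:** while looking at the foot, joint 6 read −152.293°, right at its −152.29° limit as listed. I moved it away straight after.

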